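# Ease the bench lift down to the roller stand

## Task

The raised bench lift with the bin of castings must come down level with the top of the roller stand beside it. Crack its release valve open just far enough that the platform sinks slowly under its own weight, and when the deck is flush with the rollers nip the valve handle firmly shut against its stop peg, without forcing it, so the platform stays there. Do not let the platform drop fast, do not touch the platform or its bin, leave everything else on the table where it is, and let go of the handle at the end.

Things in the scene. Friction and masses are not known exactly. Their poses are not given: they have to be found in the camera images.
- lift: Hydraulic bench lift, fixed: grey steel base plate 200 x 390 x 12 mm (x, y, z in its own axes) whose centre is 95 mm to -y of this origin. Origin on the table under the ram's centre, z up. The ram's platform is above the origin; the aluminium valve block (55 x 60 mm, top 58 mm above the table) is 200 mm to its -y side.
- valve_axis (a point): Point on the vertical turning axis of the release valve, 100 mm above the table, at (0, -200) mm from the lift's origin; axes parallel to the lift's.
- knob (a point): Centre of the part to grip of the valve handle's black knob: an upright round post 20 mm in diameter, free from 80 to 116 mm above the table, this point 98 mm above the table. It sits 85 mm from the valve's axis at the end of a flat steel arm (12 mm wide, top 80 mm above the table). The handle's nearest obstacle at its side is the platform, whose edge is 115 mm to +y of the valve's axis.
- handle (a joint): Turn of the valve handle, rad, relative to the lift. At 0 the arm points along the lift's -x; positive is anticlockwise from above and opens the valve (knob towards the lift's -y). It starts at 0.18 to 0.30, where the valve still holds, and stays where it is left. Turning it takes about 3 to 5 N at the knob when opening and 4 to 7 N when shutting.
- stop (a point): Point on the valve's axis by the shut stop, a 9 mm steel peg beside the arm, 36 mm from the axis. It stops the handle somewhere between -0.12 and +0.12 rad, different each time and not measured: feel for it. Nipped shut means 12 to 18 N at the knob against the peg (under 10 is not firm, over 24 is forcing it); there the knob gives about 0.1 mm per N.
- platform: Moving part of the lift; origin on the ram's axis, 100 mm below the deck's top. It begins to sink at a handle angle between 0.42 and 0.85 rad, depending on its load, which is not known; each 0.1 rad beyond that adds about 15 to 20 mm/s; turning back slows and stops it at once. It starts 30 to 60 mm above the stand's top, only goes down, and cannot be raised. Keep it under 30 mm/s.
- deck (a point): Point on the top face of the lift's platform (steel deck 180 x 170 x 10 mm, centred over the lift's origin), 10 mm inside the edge that faces the roller stand (the lift's +y edge). z is the deck's height. A blue bin 120 x 120 x 60 mm is fixed on the deck's middle.
- stand_top (a point): Point on the top of the roller nearest the lift, at the middle of its length, on the fixed roller stand (blue frame 212 x 200 mm, five steel rollers along the lift's x, roller tops 135 mm above the table). Deck and stand are flush when this and the deck point are at the same height; z up.
- tape_roll: Bystander: brown roll, 90 mm across, 45 mm high, standing flat; origin under its centre.
- spanner: Bystander: steel spanner lying on the table, about 180 mm long; origin under its middle, x along it.
- oil_can: Bystander: plain can 60 mm across, 130 mm high; origin under its centre.
- carton: Bystander: cardboard carton 110 x 150 x 80 mm high; origin under its centre.
- bearing: Bystander: steel bearing ring 62 mm across, 18 mm high; origin under its centre.
- steel_slug_center (a point): Bystander: upright steel slug 40 mm across, 50 mm high; this point at its centre.

How it is judged:
On the way, in this order (a step that is already met when the one before it is completed fails the run):
1. the platform has been let down at least 10 mm by the opened valve (distance of deck from where it was at the start of the episode above 0.01 m), for 0.05 s.
2. with the deck level with the rollers (within 6 mm) the handle is pressed firmly (about 10 N or more at the knob) against its stop peg (z of deck in the frame of stand_top between -0.006 and 0.006 m and contact force between handle and seat above 8 N), for 0.1 s.
At the end, for the whole second after the job is handed in: The deck is within 6 mm of the height of the rollers' tops and standing still (under 2 mm/s), and the handle has been left at its stop (below 0.2 rad) (z of deck in the frame of stand_top between -0.006 and 0.006 m and value of joint handle below 0.2 rad and linear speed of platform below 0.002 m/s); the robot touches nothing.
It fails at once if the platform sinks faster than 35 mm/s (linear speed of platform above 0.035 m/s).
It fails at once if the handle is forced against its stop (more than about 24 N at the knob, 50 N on the peg) (contact force between handle and seat above 50 N).
It fails at once if the robot touches the platform or its bin (contact force between any of the fingers, the arm and platform above 1 N).
It fails at once if a bystander is moved by more than 15 mm (distance of any of tape_roll, spanner, oil_can, carton, bearing, steel_slug_center from where it was at the start of the episode above 0.015 m).
It also fails if it takes over 72 s, if anything falls off the work surface, if the arm or the gripper's body presses on something with over 40 N, if the wrist force passes 120 N, or if a joint passes its speed limit or range.

## Robot

A 6-joint arm with a two-finger parallel gripper is mounted at the origin on the work surface. World frame = base frame: x ahead of the robot, y to its left, z up, the work surface at z = 0. Lengths are in m, angles in rad, forces in N, time in s.
With the tool pointing down it reaches from about 0.225 to 0.875 m from the base axis. Payload 3.4 kg.
Tool frame: the origin (TCP) lies midway between the tips of the shut fingers; the grasp point (between the pads) lies 19 mm behind it (manip.grasp_offset is the distance from the TCP to the grasp point, in m); x points along the fingers, y is the direction in which the jaws open and shut, and the axes are right-handed (so a half turn about x gives the same grasp; the last joint's range is limited). The gripper opens to 85 mm and grips with 20 to 120 N. Pads are 22 mm wide; open, the fingers measure 114 mm over their backs; the gripper's body (76 mm by 85 mm) begins 54 mm behind the grasp point. The pads swing forward as they close: fully open they stand 13 mm farther back than shut.
Start: joints at [-0.121, 0.276, 1.505, -0, 1.361, -0.121], TCP at [0.575, -0, 0.231] pointing down, gripper open.
Joint ranges: [-2.89, 2.89], [-0.75, 2.08], [0.22, 2.7], [-1.18, 4.32], [0.11, 2.71], [-2.7, 2.7]. Speed limits (rad/s): [2.57, 2.57, 3.14, 3.14, 3.14, 3.14].

## Interface

Orientations are given as a unit quaternion [w, x, y, z].
In Python, from rig import manip gives the robot as it stands.
- The arm moves only by the shell command python3 -m creep 'ROWS' [OPENING] [FORCE]. ROWS is a JSON object of lists of equal length, an entry for each row: "delta_pos": the shift along the tool's x, y, z in cm, a list of three; "dr": the turn, a rotation vector about the tool's x, y, z in rad, a list of three. In form: {"delta_pos": [[dx, dy, dz], ...], "dr": [[rx, ry, rz], ...]}. A call has 1 to 10 rows; each row is the pose to reach, as a shift and turn from the pose commanded when the call began, along the tool's axes at that moment; what a row does not reach only later rows make up. A row lasts 1/10 s, in which the tool goes at most 50 mm and 8.59 degrees, less where a joint would pass 70% of its speed; a pose out of reach is approached as far as the arm can. A call with a gripper value outside its range is refused whole. OPENING is the opening, from -1 (shut) to 1 (fully open), set as the call begins (- or left out, the last holds). The fingers move at their own pace and stop on an object; FORCE is the grip in N (left out, the last holds). Time passes only in rows, so rows that repeat a pose let the fingers close. It gives the time, the measured TCP pose, the force and the opening at its end, in the units of the state.
- manip.get_state(): the state, without advancing time (a new reading comes with each control period).
- manip.get_image(name): name is "scene" or "side" or "wrist"; returns a dict with "pixels" (480x640x3 uint8, blue, green, red), "depth" (480x640 float32, m along the optical axis (not along the pixel's ray), 0 where there is no reading), "intrinsics" (3x3 intrinsics, pixels), "rvec" (rotation vector, rad) and "tvec" (3), from world to camera coordinates, as OpenCV has them. Camera axes: x right, y down, z forward; pixel columns grow to the right and rows downward; lengths in m; the calibration is good to about 2 mm. A picture is of the moment at which its call begins.
- manip.sign_off(): hands the job in, once; it reports no verdict.
The state is a dict: "clock": time; "qpos": joint angles; "qd": joint speeds; "effort": joint torques, N m; "position": TCP position; "ee_rot": TCP orientation; "contact_force": force on the tool from outside, world axes, zero at the start; "moment": the same for the moment, N m; "width": finger opening in m.
Only numpy, scipy, OpenCV 4.12 (cv2) and the standard library are available. Lean on these libraries where they do the work, as an engineer would, in place of code of your own. Each camera call takes 0.05 s, during which the arm holds its last target. There are 200 camera calls.

## Working session

There is one attempt and no reset: what is moved stays moved. The work goes in short steps, Python scripts to look and compute and a shell command to move; the robot and the scene stay as the last step left them, time stands still between calls to the robot, and variables do not carry over. Pictures are saved under pics/ and viewed, about 8 in all and at most 12, crops included, and the job is handed in when it is done.

```bash
ls; mkdir -p pics
cat > h.py <<'E'
import numpy as np,cv2
from rig import manip
def img(n,f=None):
    d=manip.get_image(n)
    if f: cv2.imwrite('pics/'+f,d['pixels'])
    return d
def cloud(d):
    K=np.array(d['intrinsics']);z=d['depth'];v,u=np.mgrid[0:480,0:640]
    P=np.stack([(u-K[0,2])/K[0,0]*z,(v-K[1,2])/K[1,1]*z,z],-1)
    R=cv2.Rodrigues(np.array(d['rvec'],float))[0]
    W=(P-np.array(d['tvec']).ravel())@R
    W[z<=0]=np.nan
    return W
E
python3 - <<'E'
from h import *
a=img('scene');b=img('side')
np.savez('s0.npz',A=cloud(a),B=cloud(b),a=a['pixels'],b=b['pixels'])
cv2.imwrite('pics/a.png',a['pixels']);cv2.imwrite('pics/b.png',b['pixels'])
print(manip.get_state())
E
```

```text
pics
{'clock': 0.1, 'qpos': array([-1.21013275e-01,  2.76547307e-01,  1.50601799e+00, -5.35482175e-06,
        1.36068440e+00, -1.20979307e-01]), 'qd': array([-0.00058489, -0.00088013, -0.0003845 , -0.00114021,  0.00050873,
       -0.00034609]), 'effort': array([ 1.55745878e-03, -4.17697620e+01, -2.46405226e+01, -1.74112388e-04,
        5.80947395e-03,  2.85749664e-07]), 'position': array([5.74530799e-01, 4.21132660e-05, 2.30512766e-01]), 'ee_rot': array([ 0.49953152,  0.49964535,  0.50045171, -0.50037073]), 'contact_force': array([-0.47114417, -0.56441192,  0.66963322]), 'moment': array([-0.01718366,  0.02463045, -0.06311042]), 'width': 0.08529624972380931}
```

View pics/a.png

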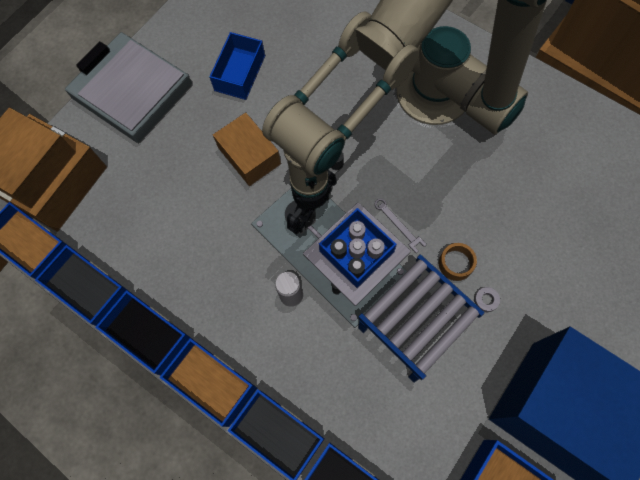

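View pics/b.png

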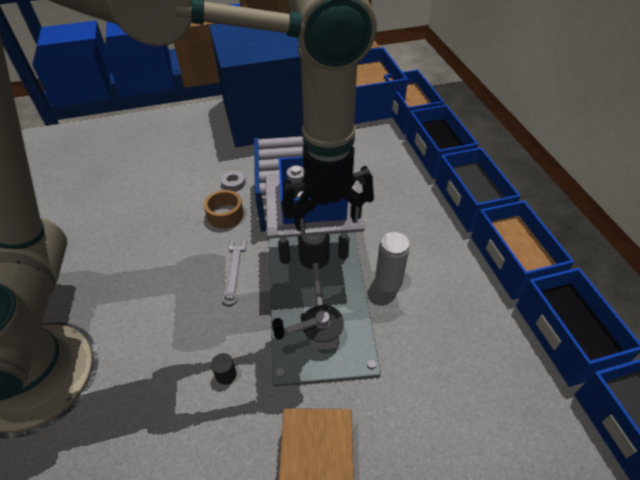

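Side view: the valve is at (322,320), the knob at (278,328), the slug at (223,368) and the oil can at (392,262). The lift runs away from the camera, roughly along +y, with the stand beyond it. Next I measure poses from the depth clouds.

Run:
```python
from h import *
s=np.load('s0.npz');A,B=s['A'],s['B'];a,b=s['a'].astype(int),s['b'].astype(int)
for u,v in [(278,322),(278,328),(278,334),(322,316),(300,326),(223,358),(223,375),(395,240),(300,380),(320,420),(280,372),(372,365),(272,250),(285,245)]: print('B',u,v,B[v,u].round(3),b[v,u])
for u,v in [(290,240),(268,222),(300,280),(355,318),(400,255),(320,265),(380,305),(425,270),(430,300)]: print('A',u,v,A[v,u].round(3),a[v,u])
# base plate
for n,C in(('A',A),('B',B)):
    m=(C[...,2]>.008)&(C[...,2]<.017)&(C[...,0]>.3)&(C[...,0]<.8)&(C[...,1]>-.45)&(C[...,1]<.4)
    k,l,st,c=cv2.connectedComponentsWithStats(m.astype(np.uint8))
    i=1+np.argmax(st[1:,4]);p=C[l==i][:,:2].astype(np.float32)
    print(n,'plate',len(p),cv2.minAreaRect(p*1000),cv2.boxPoints(cv2.minAreaRect(p*1000)).round(0).tolist())
    dk=(C[...,2]>.155)&(C[...,2]<.205)&(C[...,0]>.35)&(C[...,0]<.75)&(C[...,1]>-.1)&(C[...,1]<.3)
    h,e=np.histogram(C[dk][:,2],bins=25);print('deck',h,e[[0,-1]])
    h,e=np.histogram(C[(C[...,2]>.115)&(C[...,2]<.15)&(C[...,1]>.1)&(C[...,1]<.5)&(C[...,0]>.35)&(C[...,0]<.8)][:,2],bins=14,range=(.115,.15));print('stand',h,e[[0,-1]])
```

```text
B 278 322 [ 0.459 -0.085  0.115] [10 10 10]
B 278 328 [ 0.457 -0.092  0.109] [7 5 6]
B 278 334 [ 0.456 -0.092  0.089] [7 6 6]
B 322 316 [ 0.542 -0.073  0.082] [84 80 84]
B 300 326 [ 0.498 -0.081  0.079] [82 78 82]
B 223 358 [ 0.352 -0.09   0.049] [57 56 56]
B 223 375 [ 0.346 -0.116  0.037] [19 19 18]
B 395 240 [0.72  0.027 0.13 ] [194 192 197]
B 300 380 [ 0.478 -0.152  0.013] [84 84 79]
B 320 420 [ 0.488 -0.257  0.079] [ 69 109 150]
B 280 372 [ 0.446 -0.129  0.018] [84 80 83]
B 372 365 [ 0.614 -0.161  0.017] [171 163 170]
B 272 250 [0.492 0.17  0.012] [68 67 63]
B 285 245 [0.516 0.125 0.071] [21 20 21]
A 290 240 [ 0.603 -0.065  0.009] [111 109  99]
A 268 222 [ 0.596 -0.143  0.008] [109 107  98]
A 300 280 [ 0.672  0.018 -0.006] [46 46 45]
A 355 318 [0.676 0.193 0.023] [107 100 104]
A 400 255 [0.528 0.209 0.189] [134 125 130]
A 320 265 [0.651 0.074 0.189] [132 123 128]
A 380 305 [0.638 0.233 0.138] [138 129 135]
A 425 270 [0.465 0.268 0.   ] [55 53 52]
A 430 300 [0.561 0.32  0.132] [103  96  99]
A plate 3274 ((571.0187377929688, 24.880645751953125), (387.9810485839844, 199.2852020263672), 82.83573913574219) [[448.0, -155.0], [646.0, -180.0], [694.0, 205.0], [496.0, 230.0]]
deck [  7   7  11  24  40  82 131 210 354 399 377 371 304 244 169 112  70  63
  35  35  25  19  25  27  27] [0.17848686 0.20499558]
stand [  31   49  118  250  561  983 1400 1399  838  260   39    3    0    0] [0.115 0.15 ]
B plate 10404 ((557.57275390625, 14.213790893554688), (361.3367919921875, 199.9701385498047), 79.84734344482422) [[427.0, -146.0], [624.0, -181.0], [688.0, 174.0], [491.0, 210.0]]
deck [  1   6  20  33  36  32  48  40 129 402 669 448 130  42  27  22  23  24
  28  25  29  17  24  30  22] [0.17726025 0.20496944]
stand [ 15  65 104 119 137 332 330 374 136   3   0   0   0   0] [0.115 0.15 ]
```

Run:
```python
from h import *
s=np.load('s0.npz');A,B=s['A'],s['B'];a,b=s['a'].astype(int),s['b'].astype(int)
# deck + bin hull from A
for lo,hi in((.182,.197),(.24,.262)):
    m=(A[...,2]>lo)&(A[...,2]<hi)&(A[...,0]>.4)&(A[...,0]<.75)&(A[...,1]>-.0)&(A[...,1]<.25)
    m=cv2.morphologyEx(m.astype(np.uint8),cv2.MORPH_OPEN,np.ones((3,3)))
    p=A[m>0][:,:2].astype(np.float32)*1000
    print(lo,len(p),cv2.minAreaRect(p))
m=(A[...,2]>.127)&(A[...,2]<.15)&(A[...,0]>.4)&(A[...,0]<.8)&(A[...,1]>.18)&(A[...,1]<.5)
m=cv2.morphologyEx(m.astype(np.uint8),cv2.MORPH_OPEN,np.ones((3,3)))
print('stand',cv2.minAreaRect(A[m>0][:,:2].astype(np.float32)*1000))
# knob B
m=(B[...,2]>.083)&(B[...,2]<.125)&(abs(B[...,0]-.457)<.03)&(abs(B[...,1]+.088)<.03)
p=B[m];print('knob',len(p),p.min(0),p.max(0),np.median(p,0))
t=p[p[:,2]>.112];print('top',len(t),t.mean(0),t.min(0),t.max(0))
from scipy.optimize import least_squares
q=p[p[:,2]<.112]
print('circle r10',least_squares(lambda c:np.hypot(q[:,0]-c[0],q[:,1]-c[1])-.01,[.457,-.08],loss='soft_l1',f_scale=.002).x)
# arm
m=(B[...,2]>.072)&(B[...,2]<.088)&(B[...,0]>.475)&(B[...,0]<.535)&(abs(B[...,1]+.08)<.03)
p=B[m];x,y,*_=cv2.fitLine(p[:,:2].astype(np.float32),cv2.DIST_L2,0,.001,.001).ravel();print('arm',len(p),x,y,p.mean(0),p[:,2].std())
m=(B[...,2]>.05)&(B[...,2]<.066)&(abs(B[...,0]-.555)<.06)&(abs(B[...,1]+.08)<.06)
p=B[m];print('block',len(p),cv2.minAreaRect(p[:,:2].astype(np.float32)*1000))
```

```text
0.182 2659 ((578.206787109375, 123.5800552368164), (171.3154296875, 181.30096435546875), 79.74905395507812)
0.24 185 ((578.4207153320312, 123.90148162841797), (119.92984771728516, 121.16202545166016), 79.62704467773438)
stand ((599.9060668945312, 321.06805419921875), (197.6140594482422, 212.10696411132812), 80.43559265136719)
knob 181 [ 0.44772036 -0.09474484  0.0834905 ] [ 0.46673359 -0.07570559  0.11908795] [ 0.45694471 -0.08950065  0.110019  ]
top 85 [ 0.45730078 -0.08495999  0.11552654] [ 0.44846266 -0.09400092  0.11252529] [ 0.46657439 -0.07570559  0.11908795]
circle r10 [ 0.45741781 -0.08288539]
arm 277 0.9900422 0.14077078 [ 0.50648603 -0.07787892  0.07927607] 0.002761471281050075
block 937 ((542.47607421875, -74.52024841308594), (80.61620330810547, 77.53182220458984), 56.7518310546875)
```

```bash
python3 -c "
import cv2;b=cv2.imread('pics/b.png');cv2.imwrite('pics/b2.png',cv2.resize(b[200:400,200:400],(800,600) if 0 else (600,600),interpolation=cv2.INTER_CUBIC))"
```

```text
(no output)
```

View pics/b2.png

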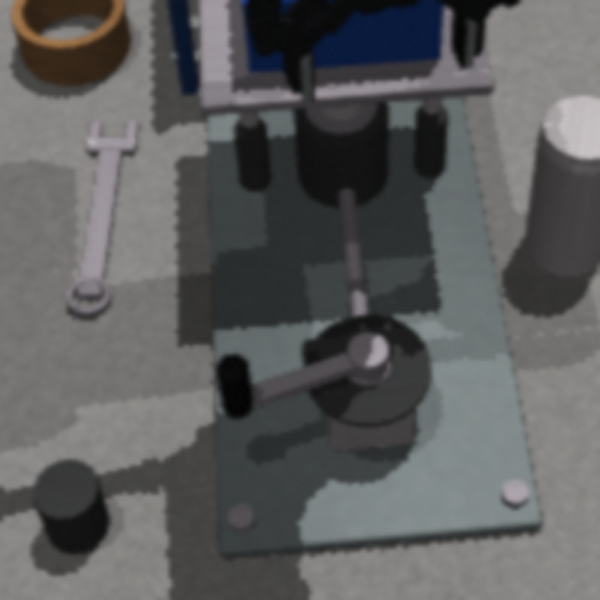

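Measured so far:
- The lift's yaw is −0.18 rad, from the deck, bin and stand rectangles, whose sizes match.
- The valve is at (0.5425, −0.073). The knob is at (0.4575, −0.084), 85.7 mm away as it should be.
- The handle is at about 0.30 rad.
- The deck is at 0.189 and the rollers at 0.135.

I move above the knob with the jaws tangential to the handle.

```bash
python3 -m creep '{"delta_pos":[[0,-1.2,0.8],[0,-2.4,1.7],[0,-3.6,2.5],[1,-4.8,3.4],[2,-6,4.2],[3,-7.2,5],[4,-8.4,5.9],[5,-9.6,6.7],[6,-10.8,7.6],[7,-11.75,8.4]],"dr":[[0.144,0,0],[0.289,0,0],[0.433,0,0],[0.578,0,0],[0.722,0,0],[0.867,0,0],[1.011,0,0],[1.156,0,0],[1.3,0,0],[1.445,0,0]]}' 1 60
python3 -m creep '{"delta_pos":[[0,0,0],[0,0,0],[0,0,0]],"dr":[[0,0,0],[0,0,0],[0,0,0]]}'
python3 - <<'E'
from h import *
d=img('wrist','w1.png');W=cloud(d)
s=manip.get_state();print(s['position'],s['ee_rot'],s['contact_force'],s['qpos'])
m=(W[...,2]>.085)&(W[...,2]<.125)&(np.hypot(W[...,0]-.457,W[...,1]+.084)<.025)
p=W[m];print('knob',len(p));
if len(p): 
  t=p[p[:,2]>.11];print(p.min(0),p.max(0),t.mean(0),len(t))
E
```

```text
clock: 1.1
position: [0.4564, -0.0842, 0.1606]
ee_rot: [-0.042, -0.705, -0.042, 0.706]
contact_force: [-0.2, 0.2, 0.0]
width: 0.0854
clock: 1.4
position: [0.4585, -0.0839, 0.1618]
ee_rot: [0.045, 0.706, 0.045, -0.705]
contact_force: [0.3, -0.1, -0.1]
width: 0.0854
[ 0.45854819 -0.0838812   0.16186498] [ 0.04522969  0.70621342  0.04500749 -0.70511787] [1.14194479 0.25580406 0.25663406] [-3.30601145e-01  1.65144338e-01  1.83879386e+00  3.36610279e-04
  1.13610334e+00  1.11235222e+00]
knob 1558
[ 0.44806426 -0.09473061  0.08500335] [ 0.4677826  -0.07505119  0.1170644 ] [ 0.45867848 -0.08477965  0.1144144 ] 1126
```

View pics/w1.png

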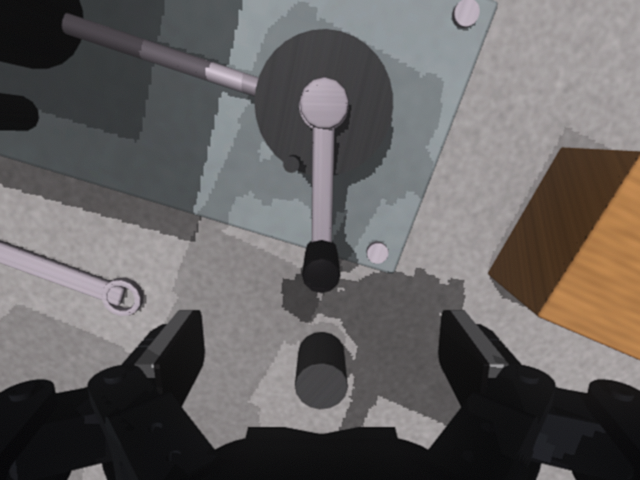

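The wrist view shows the knob at (321,265), midway between the fingers, with the peg at (292,162). I descend and grip.

```bash
python3 -m creep '{"delta_pos":[[2,0.1,0],[4,0.1,0],[6,0.1,0],[7.3,0.1,0],[7.6,0.1,0],[7.6,0.1,0],[7.6,0.1,0]],"dr":[[0,0,0],[0,0,0],[0,0,0],[0,0,0],[0,0,0],[0,0,0],[0,0,0]]}'
python3 -m creep '{"delta_pos":[[0,0,0],[0,0,0],[0,0,0],[0,0,0],[0,0,0],[0,0,0],[0,0,0],[0,0,0]],"dr":[[0,0,0],[0,0,0],[0,0,0],[0,0,0],[0,0,0],[0,0,0],[0,0,0],[0,0,0]]}' -1 60
cat > st.py <<'E'
from h import *
import sys
V=np.array([.5425,-.0732]);yaw=-.179
s=manip.get_state();p=s['position'][:2]-V
th=np.arctan2(p[1],p[0])%(2*np.pi)-(np.pi+yaw)
t=np.array([-np.sin(th+np.pi+yaw),np.cos(th+np.pi+yaw)]);r=np.array([t[1],-t[0]])
f=s['contact_force'][:2]
W=cloud(manip.get_image('scene'))
def med(c,x,y,lo,hi):
    R=np.array([[np.cos(yaw),-np.sin(yaw)],[np.sin(yaw),np.cos(yaw)]])
    L=(W[...,:2]-np.array([.578,.1237]))@R
    m=(abs(L[...,0])<x)&(L[...,1]>y[0])&(L[...,1]<y[1])&(W[...,2]>lo)&(W[...,2]<hi);q=W[m][:,2]
    return np.median(q),len(q)
print('clk %.2f handle %.3f R %.4f z %.4f w %.4f Ft %.1f Fr %.1f Fz %.1f'%(s['clock'],th,np.hypot(*p),s['position'][2],s['width'],f@t,f@r,s['contact_force'][2]),'deck',med(W,.08,(.065,.082),.1,.2))
E
python3 st.py; python3 -c "
from h import *;s=manip.get_state();print(s['position'],s['ee_rot'])"
```

```text
clock: 2.15
position: [0.4586, -0.0851, 0.0861]
ee_rot: [0.045, 0.706, 0.044, -0.705]
contact_force: [0.6, 0.4, 0.2]
width: 0.0856
clock: 2.95
position: [0.4576, -0.0849, 0.0856]
ee_rot: [0.044, 0.706, 0.044, -0.706]
contact_force: [-1.4, -0.2, 5.3]
width: 0.0186
clk 2.95 handle 0.316 R 0.0857 z 0.0856 w 0.0186 Ft -0.0 Fr 1.4 Fz 5.3 deck (np.float64(0.18924901994250198), 522)
[ 0.45764761 -0.08495124  0.0856212 ] [ 0.04441377  0.70576923  0.0444461  -0.70564989]
```

```bash
python3 -m creep '{"delta_pos":[[0,0.21,0],[0,0.43,-0.01],[0,0.64,-0.02],[0,0.86,-0.04],[0,0.86,-0.04]],"dr":[[-0.025,0,0],[-0.05,0,0],[-0.075,0,0],[-0.1,0,0],[-0.1,0,0]]}'; python3 st.py
python3 - <<'E'
from h import *
A=np.load('s0.npz')['A'];yaw=-.179
R=np.array([[np.cos(yaw),-np.sin(yaw)],[np.sin(yaw),np.cos(yaw)]])
L=(A[...,:2]-np.array([.578,.1237]))@R
for y in np.arange(.09,.15,.003):
    m=(abs(L[...,0])<.08)&(abs(L[...,1]-y)<.0015)&(A[...,2]>.1)&(A[...,2]<.16);print(round(y,3),m.sum(),np.median(A[m][:,2]).round(4),end=' | ')
m=(A[...,2]<.02)&(A[...,0]>.4)&(A[...,0]<.5)&(A[...,1]>.1)&(A[...,1]<.3);print('table',np.median(A[m][:,2]))
E
```

```text
clock: 3.5
position: [0.4591, -0.0934, 0.0856]
ee_rot: [0.08, 0.703, 0.08, -0.703]
contact_force: [-1.3, 0.6, 5.2]
width: 0.0184
clk 3.50 handle 0.417 R 0.0858 z 0.0856 w 0.0184 Ft -0.8 Fr 1.1 Fz 5.2 deck (np.float64(0.18910874864316862), 524)
0.09 0 nan | 0.093 0 nan | 0.096 0 nan | 0.099 0 nan | 0.102 0 nan | 0.105 45 0.1247 | 0.108 92 0.1302 | 0.111 77 0.1325 | 0.114 70 0.1342 | 0.117 93 0.1344 | 0.12 95 0.1348 | 0.123 94 0.134 | 0.126 93 0.1323 | 0.129 96 0.1294 | 0.132 64 0.1257 | 0.135 0 nan | 0.138 0 nan | 0.141 0 nan | 0.144 15 0.1245 | 0.147 96 0.1289 | table 0.0013798999458661543
  return _methods._mean(a, axis=axis, dtype=dtype,
  ret = ret.dtype.type(ret / rcount)
```

```bash
R='x'; python3 -m creep '{"delta_pos":[[0,0.21,0],[0,0.43,-0.01],[0,0.43,-0.01]],"dr":[[-0.025,0,0],[-0.05,0,0],[-0.05,0,0]]}' | head -1; python3 st.py; python3 st.py
```

```text
clock: 3.85
clk 3.85 handle 0.467 R 0.0859 z 0.0856 w 0.0184 Ft -2.1 Fr 0.6 Fz 5.3 deck (np.float64(0.1890987302912846), 514)
clk 3.90 handle 0.467 R 0.0859 z 0.0856 w 0.0186 Ft -1.3 Fr 1.0 Fz 5.5 deck (np.float64(0.1895101957681223), 521)
```

```bash
python3 -m creep '{"delta_pos":[[0,0.21,0],[0,0.43,-0.01],[0,0.43,-0.01]],"dr":[[-0.025,0,0],[-0.05,0,0],[-0.05,0,0]]}' | head -1; python3 st.py; python3 st.py
```

```text
clock: 4.25
clk 4.25 handle 0.517 R 0.0859 z 0.0856 w 0.0183 Ft -1.4 Fr 2.5 Fz 5.9 deck (np.float64(0.18890573169425193), 523)
clk 4.30 handle 0.517 R 0.0859 z 0.0856 w 0.0186 Ft -1.9 Fr 0.9 Fz 5.2 deck (np.float64(0.1892629074286983), 525)
```

```bash
python3 -m creep '{"delta_pos":[[0,0.21,0],[0,0.43,-0.01],[0,0.43,-0.01],[0,0.43,-0.01]],"dr":[[-0.025,0,0],[-0.05,0,0],[-0.05,0,0],[-0.05,0,0]]}' | head -1; python3 st.py; python3 st.py
```

```text
clock: 4.75
clk 4.75 handle 0.567 R 0.0860 z 0.0856 w 0.0185 Ft -1.5 Fr 0.8 Fz 5.8 deck (np.float64(0.1890918370389124), 524)
clk 4.80 handle 0.567 R 0.0860 z 0.0856 w 0.0183 Ft -2.9 Fr 0.0 Fz 5.0 deck (np.float64(0.18915099618697656), 524)
```

```bash
python3 -m creep '{"delta_pos":[[0,0,0],[0,0,0],[0,0,0]],"dr":[[0,0,0],[0,0,0],[0,0,0]]}' | head -1; python3 st.py
```

```text
clock: 5.15
clk 5.15 handle 0.567 R 0.0860 z 0.0856 w 0.0186 Ft -1.3 Fr 1.3 Fz 6.8 deck (np.float64(0.18936483562732884), 509)
```

```bash
python3 -m creep '{"delta_pos":[[0,0.21,0],[0,0.43,-0.01],[0,0.43,-0.01],[0,0.43,-0.01],[0,0.43,-0.01]],"dr":[[-0.025,0,0],[-0.05,0,0],[-0.05,0,0],[-0.05,0,0],[-0.05,0,0]]}' | head -1; python3 st.py
```

```text
clock: 5.7
clk 5.70 handle 0.616 R 0.0861 z 0.0856 w 0.0183 Ft -2.0 Fr 0.5 Fz 5.1 deck (np.float64(0.18900346704442128), 518)
```

```bash
python3 -m creep '{"delta_pos":[[0,0,0],[0,0,0]],"dr":[[0,0,0],[0,0,0]]}' | head -1; python3 st.py
```

```text
clock: 5.95
clk 5.95 handle 0.616 R 0.0861 z 0.0856 w 0.0182 Ft -1.3 Fr 0.8 Fz 5.5 deck (np.float64(0.18905334454425318), 521)
```

```bash
python3 -m creep '{"delta_pos":[[0,0.21,0],[0,0.43,-0.02],[0,0.43,-0.02],[0,0.43,-0.02],[0,0.43,-0.02]],"dr":[[-0.025,0,0],[-0.05,0,0],[-0.05,0,0],[-0.05,0,0],[-0.05,0,0]]}' | head -1; python3 st.py
```

```text
clock: 6.5
clk 6.50 handle 0.666 R 0.0862 z 0.0856 w 0.0183 Ft -1.2 Fr 1.1 Fz 6.1 deck (np.float64(0.1891734233635528), 524)
```

```bash
python3 -m creep '{"delta_pos":[[0,0,0],[0,0,0]],"dr":[[0,0,0],[0,0,0]]}' | head -1; python3 st.py
```

```text
clock: 6.75
clk 6.75 handle 0.666 R 0.0861 z 0.0856 w 0.0184 Ft -1.1 Fr 2.9 Fz 6.1 deck (np.float64(0.18908329762829856), 523)
```

```bash
python3 -m creep '{"delta_pos":[[0,0.21,0],[0,0.43,-0.02],[0,0.43,-0.02],[0,0.43,-0.02],[0,0.43,-0.02]],"dr":[[-0.025,0,0],[-0.05,0,0],[-0.05,0,0],[-0.05,0,0],[-0.05,0,0]]}' | head -1; python3 st.py
```

```text
clock: 7.3
clk 7.30 handle 0.715 R 0.0862 z 0.0856 w 0.0185 Ft -2.4 Fr 0.6 Fz 4.7 deck (np.float64(0.18687213713022793), 516)
```

```bash
python3 -m creep '{"delta_pos":[[0,0,0],[0,0,0]],"dr":[[0,0,0],[0,0,0]]}' | head -1; python3 st.py
```

```text
clock: 7.55
clk 7.55 handle 0.716 R 0.0862 z 0.0856 w 0.0185 Ft -1.7 Fr 0.4 Fz 5.8 deck (np.float64(0.184804458968858), 524)
```

Sinking at about 8 mm/s, slow and steady, so I hold here.

```bash
python3 -m creep '{"delta_pos":[[0,0,0],[0,0,0],[0,0,0],[0,0,0],[0,0,0],[0,0,0],[0,0,0],[0,0,0],[0,0,0],[0,0,0]],"dr":[[0,0,0],[0,0,0],[0,0,0],[0,0,0],[0,0,0],[0,0,0],[0,0,0],[0,0,0],[0,0,0],[0,0,0]]}' | head -1; python3 st.py;  python3 -m creep '{"delta_pos":[[0,0,0],[0,0,0],[0,0,0],[0,0,0],[0,0,0],[0,0,0],[0,0,0],[0,0,0],[0,0,0],[0,0,0]],"dr":[[0,0,0],[0,0,0],[0,0,0],[0,0,0],[0,0,0],[0,0,0],[0,0,0],[0,0,0],[0,0,0],[0,0,0]]}' | head -1; python3 st.py
```

```text
clock: 8.6
clk 8.60 handle 0.715 R 0.0862 z 0.0856 w 0.0184 Ft -2.5 Fr 1.5 Fz 5.5 deck (np.float64(0.17709427219107973), 512)
clock: 9.65
clk 9.65 handle 0.715 R 0.0862 z 0.0856 w 0.0182 Ft -1.6 Fr 1.0 Fz 6.0 deck (np.float64(0.16934303667116735), 503)
```

```bash
python3 -m creep '{"delta_pos":[[0,0,0],[0,0,0],[0,0,0],[0,0,0],[0,0,0],[0,0,0],[0,0,0],[0,0,0],[0,0,0],[0,0,0]],"dr":[[0,0,0],[0,0,0],[0,0,0],[0,0,0],[0,0,0],[0,0,0],[0,0,0],[0,0,0],[0,0,0],[0,0,0]]}' | head -1;  python3 -m creep '{"delta_pos":[[0,0,0],[0,0,0],[0,0,0],[0,0,0],[0,0,0],[0,0,0],[0,0,0],[0,0,0],[0,0,0],[0,0,0]],"dr":[[0,0,0],[0,0,0],[0,0,0],[0,0,0],[0,0,0],[0,0,0],[0,0,0],[0,0,0],[0,0,0],[0,0,0]]}' | head -1; python3 -m creep '{"delta_pos":[[0,0,0],[0,0,0],[0,0,0],[0,0,0],[0,0,0],[0,0,0],[0,0,0],[0,0,0],[0,0,0],[0,0,0]],"dr":[[0,0,0],[0,0,0],[0,0,0],[0,0,0],[0,0,0],[0,0,0],[0,0,0],[0,0,0],[0,0,0],[0,0,0]]}' | head -1; python3 st.py; python3 st.py
```

```text
clock: 10.7
clock: 11.7
clock: 12.7
clk 12.70 handle 0.716 R 0.0862 z 0.0856 w 0.0185 Ft -0.8 Fr 0.9 Fz 6.2 deck (np.float64(0.14736539073000102), 492)
clk 12.75 handle 0.715 R 0.0862 z 0.0856 w 0.0184 Ft -1.4 Fr 2.2 Fz 5.6 deck (np.float64(0.14659899262873144), 488)
```

```bash
python3 -m creep '{"delta_pos":[[0,0,0],[0,0,0],[0,0,0],[0,0,0],[0,0,0],[0,0,0],[0,0,0],[0,0,0],[0,0,0],[0,0,0]],"dr":[[0,0,0],[0,0,0],[0,0,0],[0,0,0],[0,0,0],[0,0,0],[0,0,0],[0,0,0],[0,0,0],[0,0,0]]}' | head -1; python3 -m creep '{"delta_pos":[[0,0,0],[0,0,0],[0,0,0],[0,-0.4,-0.01],[0,-0.86,-0.04],[0,-0.86,-0.04],[0,-0.86,-0.04]],"dr":[[0,0,0],[0,0,0],[0,0,0],[0.047,0,0],[0.1,0,0],[0.1,0,0],[0.1,0,0]]}' | head -1; python3 st.py; python3 st.py; python3 st.py
```

```text
clock: 13.8
clock: 14.5
clk 14.50 handle 0.614 R 0.0861 z 0.0856 w 0.0186 Ft -1.2 Fr 1.8 Fz 5.9 deck (np.float64(0.1360937939243157), 486)
clk 14.55 handle 0.614 R 0.0861 z 0.0856 w 0.0185 Ft -2.4 Fr 1.8 Fz 6.8 deck (np.float64(0.136463596653283), 483)
clk 14.60 handle 0.614 R 0.0861 z 0.0856 w 0.0183 Ft -2.3 Fr 0.6 Fz 5.8 deck (np.float64(0.1360606746459844), 479)
```

Run:
```python
from h import *
yaw=-.179;R=np.array([[np.cos(yaw),-np.sin(yaw)],[np.sin(yaw),np.cos(yaw)]])
for n in('scene','side'):
    A=cloud(manip.get_image(n));L=(A[...,:2]-np.array([.578,.1237]))@R
    for nm,lo,hi in(('deck+y',.066,.081),('deck-y',-.082,-.068),('roller1',.115,.124),('roller2',.155,.165)):
        m=(abs(L[...,0])<.085)&(L[...,1]>lo)&(L[...,1]<hi)&(A[...,2]>.12)&(A[...,2]<.15);q=A[m][:,2];print(n,nm,len(q),np.percentile(q,[25,50,75,90]).round(4) if len(q) else '')
```

```text
scene deck+y 457 [0.1343 0.1361 0.1381 0.1393]
scene deck-y 239 [0.1344 0.1364 0.1385 0.1399]
scene roller1 280 [0.1325 0.1344 0.1362 0.1379]
scene roller2 312 [0.1323 0.1344 0.1362 0.1378]
side deck+y 33 [0.1355 0.1362 0.1368 0.1375]
side deck-y 347 [0.1351 0.136  0.1368 0.1376]
side roller1 15 [0.1319 0.1335 0.1341 0.1353]
side roller2 104 [0.1328 0.1342 0.1351 0.1358]
```

The deck is holding about 1.6 mm above the rollers in both cameras. I turn towards shut.

```bash
python3 -m creep '{"delta_pos":[[0,-0.43,-0.01],[0,-0.86,-0.04],[0,-1.28,-0.1],[0,-1.71,-0.17],[0,-2.13,-0.27],[0,-2.54,-0.38],[0,-2.95,-0.52],[0,-3.35,-0.68],[0,-3.35,-0.68]],"dr":[[0.05,0,0],[0.1,0,0],[0.15,0,0],[0.2,0,0],[0.25,0,0],[0.3,0,0],[0.35,0,0],[0.4,0,0],[0.4,0,0]]}' | head -1; python3 st.py
```

```text
clock: 15.65
clk 15.65 handle 0.215 R 0.0855 z 0.0856 w 0.0185 Ft -1.0 Fr 0.9 Fz 5.3 deck (np.float64(0.13615584215485804), 485)
```

```bash
cat > g.py <<'E'
from rig import manip
import numpy as np,sys
V=np.array([.5425,-.0732]);s=manip.get_state();p=s['position'][:2]-V;a=np.arctan2(p[1],p[0])
t=np.array([-np.sin(a),np.cos(a)]);F=s['contact_force'][:2]@t
print('%.2f h %.4f Ft %.1f Fr %.1f'%(s['clock'],a%(2*np.pi)-np.pi+.179,F,s['contact_force'][:2]@np.array([t[1],-t[0]])))
sys.exit(F>float(sys.argv[1]))
E
c(){ python3 g.py 4; }
python3 -m creep '{"delta_pos":[[0,-0.1,0],[0,-0.1,0]],"dr":[[0.0117,0,0],[0.0117,0,0]]}' >/dev/null && c && python3 -m creep '{"delta_pos":[[0,-0.1,0],[0,-0.1,0]],"dr":[[0.0117,0,0],[0.0117,0,0]]}' >/dev/null && c && python3 -m creep '{"delta_pos":[[0,-0.1,0],[0,-0.1,0]],"dr":[[0.0117,0,0],[0.0117,0,0]]}' >/dev/null && c && python3 -m creep '{"delta_pos":[[0,-0.1,0],[0,-0.1,0]],"dr":[[0.0117,0,0],[0.0117,0,0]]}' >/dev/null && c && python3 -m creep '{"delta_pos":[[0,-0.1,0],[0,-0.1,0]],"dr":[[0.0117,0,0],[0.0117,0,0]]}' >/dev/null && c && python3 -m creep '{"delta_pos":[[0,-0.1,0],[0,-0.1,0]],"dr":[[0.0117,0,0],[0.0117,0,0]]}' >/dev/null && c && python3 -m creep '{"delta_pos":[[0,-0.1,0],[0,-0.1,0]],"dr":[[0.0117,0,0],[0.0117,0,0]]}' >/dev/null && c && python3 -m creep '{"delta_pos":[[0,-0.1,0],[0,-0.1,0]],"dr":[[0.0117,0,0],[0.0117,0,0]]}' >/dev/null && c
```

```text
15.90 h 0.2099 Ft 0.6 Fr 2.2False
```

```bash
sed -i 's/sys.exit(F>float(sys.argv\[1\]))/sys.exit(int(F>float(sys.argv[1])))/' g.py
c(){ python3 g.py 5; }
python3 -m creep '{"delta_pos":[[0,-0.1,0],[0,-0.1,0]],"dr":[[0.0117,0,0],[0.0117,0,0]]}' >/dev/null && c && python3 -m creep '{"delta_pos":[[0,-0.1,0],[0,-0.1,0]],"dr":[[0.0117,0,0],[0.0117,0,0]]}' >/dev/null && c && python3 -m creep '{"delta_pos":[[0,-0.1,0],[0,-0.1,0]],"dr":[[0.0117,0,0],[0.0117,0,0]]}' >/dev/null && c && python3 -m creep '{"delta_pos":[[0,-0.1,0],[0,-0.1,0]],"dr":[[0.0117,0,0],[0.0117,0,0]]}' >/dev/null && c && python3 -m creep '{"delta_pos":[[0,-0.1,0],[0,-0.1,0]],"dr":[[0.0117,0,0],[0.0117,0,0]]}' >/dev/null && c && python3 -m creep '{"delta_pos":[[0,-0.1,0],[0,-0.1,0]],"dr":[[0.0117,0,0],[0.0117,0,0]]}' >/dev/null && c && python3 -m creep '{"delta_pos":[[0,-0.1,0],[0,-0.1,0]],"dr":[[0.0117,0,0],[0.0117,0,0]]}' >/dev/null && c && python3 -m creep '{"delta_pos":[[0,-0.1,0],[0,-0.1,0]],"dr":[[0.0117,0,0],[0.0117,0,0]]}' >/dev/null && c
```

```text
16.10 h 0.1986 Ft 1.0 Fr 1.5
16.30 h 0.1870 Ft 1.5 Fr 1.9
16.50 h 0.1751 Ft 0.8 Fr 1.5
16.70 h 0.1636 Ft 1.1 Fr 2.0
16.90 h 0.1516 Ft 1.1 Fr 1.9
17.10 h 0.1401 Ft 1.1 Fr 1.7
17.30 h 0.1286 Ft 1.6 Fr 2.4
17.50 h 0.1166 Ft 1.1 Fr 1.4
```

```bash
sed -i "s/^print(/F+=s['moment'][2]\/.0857;print('Mz %.3f Feff %.1f'%(s['moment'][2],F),end=' ');print(/" g.py
sed -i "s/F,s\['contact_force'\]\[:2\]@np/s['contact_force'][:2]@t,s['contact_force'][:2]@np/" g.py
python3 g.py 9
c(){ python3 g.py 9; }
python3 -m creep '{"delta_pos":[[0,-0.1,0],[0,-0.1,0]],"dr":[[0.0117,0,0],[0.0117,0,0]]}' >/dev/null && c && python3 -m creep '{"delta_pos":[[0,-0.1,0],[0,-0.1,0]],"dr":[[0.0117,0,0],[0.0117,0,0]]}' >/dev/null && c && python3 -m creep '{"delta_pos":[[0,-0.1,0],[0,-0.1,0]],"dr":[[0.0117,0,0],[0.0117,0,0]]}' >/dev/null && c
```

```text
Mz 0.084 Feff 2.1 17.50 h 0.1166 Ft 1.1 Fr 1.4
Mz 0.104 Feff 3.0 17.70 h 0.1049 Ft 1.7 Fr 1.9
Mz 0.133 Feff 2.0 17.90 h 0.0933 Ft 0.4 Fr 1.7
Mz 0.171 Feff 4.4 18.10 h 0.0859 Ft 2.4 Fr 1.9
```

Possibly first contact: the step fell short and the force is rising. I continue with 0.4 mm steps, translation only.

```bash
c(){ python3 g.py 11; }
python3 -m creep '{"delta_pos":[[0,-0.04,0],[0,-0.04,0]],"dr":[[0,0,0],[0,0,0]]}' >/dev/null && c && python3 -m creep '{"delta_pos":[[0,-0.04,0],[0,-0.04,0]],"dr":[[0,0,0],[0,0,0]]}' >/dev/null && c && python3 -m creep '{"delta_pos":[[0,-0.04,0],[0,-0.04,0]],"dr":[[0,0,0],[0,0,0]]}' >/dev/null && c
```

```text
Mz 0.220 Feff 5.6 18.30 h 0.0856 Ft 3.0 Fr 1.9
Mz 0.140 Feff 6.6 18.50 h 0.0848 Ft 5.0 Fr 2.2
Mz 0.161 Feff 7.7 18.70 h 0.0839 Ft 5.8 Fr 3.0
```

The peg is found at about 0.086 rad. The force rises about 3 N per mm commanded, so I press on to about 15 N.

```bash
c(){ python3 g.py 14; }
python3 -m creep '{"delta_pos":[[0,-0.08,0],[0,-0.08,0]],"dr":[[0,0,0],[0,0,0]]}' >/dev/null && c && python3 -m creep '{"delta_pos":[[0,-0.06,0],[0,-0.06,0]],"dr":[[0,0,0],[0,0,0]]}' >/dev/null && c && python3 -m creep '{"delta_pos":[[0,-0.06,0],[0,-0.06,0]],"dr":[[0,0,0],[0,0,0]]}' >/dev/null && c && python3 -m creep '{"delta_pos":[[0,-0.05,0],[0,-0.05,0]],"dr":[[0,0,0],[0,0,0]]}' >/dev/null && c
```

```text
Mz 0.149 Feff 9.2 18.90 h 0.0807 Ft 7.5 Fr 2.4
Mz 0.042 Feff 10.5 19.10 h 0.0793 Ft 10.0 Fr 2.8
Mz 0.003 Feff 11.0 19.30 h 0.0777 Ft 10.9 Fr 2.3
Mz -0.028 Feff 12.7 19.50 h 0.0763 Ft 13.0 Fr 2.4
```

```bash
c(){ python3 g.py 16; }
python3 -m creep '{"delta_pos":[[0,-0.06,0],[0,-0.06,0]],"dr":[[0,0,0],[0,0,0]]}' >/dev/null && c && python3 -m creep '{"delta_pos":[[0,-0.03,0],[0,-0.03,0],[0,-0.03,0],[0,-0.03,0]],"dr":[[0,0,0],[0,0,0],[0,0,0],[0,0,0]]}' >/dev/null && c;python3 st.py
```

```text
Mz -0.070 Feff 12.8 19.70 h 0.0749 Ft 13.6 Fr 3.2
Mz -0.055 Feff 14.8 20.10 h 0.0742 Ft 15.4 Fr 4.1
clk 20.10 handle 0.074 R 0.0854 z 0.0856 w 0.0183 Ft 15.4 Fr 4.1 Fz 4.5 deck (np.float64(0.1360016569318794), 485)
```

About 15 N is held, inside the 12–18 N band, and the deck has not moved. I back off to near zero force, release, rise and check.

```bash
python3 -m creep '{"delta_pos":[[0,0.1,0],[0,0.2,0],[0,0.3,0],[0,0.3,0]],"dr":[[0,0,0],[0,0,0],[0,0,0],[0,0,0]]}' >/dev/null; python3 g.py 20
python3 -m creep '{"delta_pos":[[0,0,0],[0,0,0],[0,0,0],[0,0,0],[0,0,0],[0,0,0]],"dr":[[0,0,0],[0,0,0],[0,0,0],[0,0,0],[0,0,0],[0,0,0]]}' 0.2
python3 -m creep '{"delta_pos":[[-0.5,0,0],[-1.5,0,0],[-3,0,0],[-5,0,0],[-7,0,0],[-9,0,0],[-9,0,0],[-9,0,0]],"dr":[[0,0,0],[0,0,0],[0,0,0],[0,0,0],[0,0,0],[0,0,0],[0,0,0],[0,0,0]]}'
python3 st.py
python3 - <<'E'
from h import *
W=cloud(img('wrist','w2.png'))
m=(W[...,2]>.11)&(W[...,2]<.125)&(np.hypot(W[...,0]-.457,W[...,1]+.07)<.03)
t=W[m].mean(0);p=t[:2]-[.5425,-.0732];print('knob',t,'handle',np.arctan2(p[1],p[0])%(2*np.pi)-np.pi+.179)
E
python3 st.py
```

```text
Mz 0.100 Feff 6.6 20.55 h 0.0790 Ft 5.4 Fr 1.3
clock: 21.15
position: [0.4578, -0.0627, 0.0853]
ee_rot: [-0.04, 0.706, -0.04, -0.706]
contact_force: [0.4, -0.0, 0.0]
width: 0.0512
clock: 21.95
position: [0.4579, -0.0628, 0.1758]
ee_rot: [-0.04, 0.706, -0.041, -0.705]
contact_force: [-0.2, 0.4, -0.6]
width: 0.0509
clk 21.95 handle 0.057 R 0.0853 z 0.1758 w 0.0509 Ft -0.4 Fr 0.2 Fz -0.6 deck (np.float64(0.1364119564194387), 488)
knob [ 0.45845109 -0.06678124  0.11441761] handle 0.10277860456011306
clk 22.05 handle 0.055 R 0.0862 z 0.1746 w 0.0515 Ft -0.5 Fr 0.2 Fz -0.2 deck (np.float64(0.13608507326720298), 484)
```

View pics/w2.png

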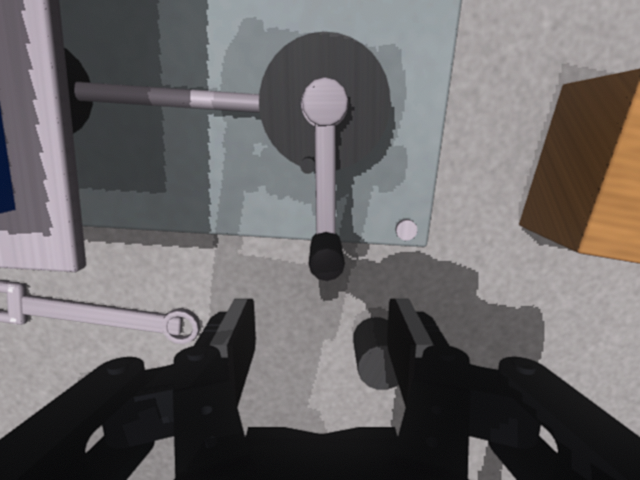

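The wrist view shows the arm lying against the peg at (308,165), with the knob at (326,257) free of the fingers. The handle is at about 0.1 rad and the deck is steady, so I hand in.

```bash
python3 -c "
from rig import manip
print(manip.sign_off())"
```

```text
the job is handed in; nothing more can be done
None
```

The platform is down level with the rollers, the valve is nipped shut, and I handed the job in at about 22 s. The sign-off gave no verdict.

- **Lowering:** I gripped the knob and opened the valve in 0.05 rad steps. The platform began to sink at about 0.7 rad and came down about 53 mm at 7–8 mm/s.
- **Shutting:** I turned the handle back, felt the peg at about 0.086 rad and pressed to about 15 N at the knob for 0.4 s or more. Then I eased off, let go and rose clear.
- **Deck height:** The deck reads 0.136 m, 1.5–2 mm above the roller tops. Both cameras agreed before I shut the valve, and the scene camera showed it unchanged afterwards.
- **Handle and arm:** The handle is resting at its stop at 0.08–0.10 rad, and the wrist force is near zero.

**Disagreements:** While turning freely, the knob force read only 1–4 N, below the 3–7 N stated. Part of the load went through the grip's twist, so I counted the measured moment as well. The knob position in the last picture gave 0.10 rad, against 0.079 rad from the tool pose just before release. Both are under the 0.2 rad limit.

I did not measure the bystanders again at the end. Nothing came near them, and the ones in the last wrist view look undisturbed.

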